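# Cover plate on a pile of unknown height, located on dowels and end stop

### The arm

A 6-joint arm with a two-finger parallel gripper is mounted at the origin on a cart in front of the work surface, level with it; the furniture and walls round the work are solid. World frame = base frame: x ahead of the robot, y to its left, z up, the work surface at z = 0. Lengths are in m, angles in rad, forces in N, time in s.
With the tool pointing down it reaches from about 0.275 to 0.975 m from the base axis. Payload 8.4 kg.
Tool frame: the origin (TCP) lies between the finger pads; the fingertips stand 14 mm ahead of it and the grasp point (between the pads) lies 5 mm behind it; z points along the fingers, x is the direction in which the jaws open and shut, and the axes are right-handed (so a half turn about z gives the same grasp; the last joint's range is limited). The gripper opens to 92 mm and grips with 3 to 60 N. Pads are 20 mm wide; open, the fingers measure 128 mm over their backs; the gripper's body (75 mm by 189 mm) begins 69 mm behind the grasp point.
Start: joints at [1.165, 0.353, 1.633, -0, 1.155, -0.002], TCP at [0.246, 0.575, 0.229] pointing down, gripper open.
Joint ranges: [-2.63, 2.63], [-0.92, 2.1], [0.06, 2.66], [-1.3, 4.44], [0, 2.69], [-3.02, 3.02]. Speed limits (rad/s): [2.22, 2.22, 2.79, 3.14, 3.14, 3.14].

### API

Orientations are given as a rotation vector (axis times angle).
In Python, from station import bot gives the robot as it stands. Calls block until the motion is done:
- bot.reach(position, orientation): joint-space move of the TCP to a pose.
- bot.servo_line(position, frame=None, velocity=0.15, force_limit=None): straight line of the TCP; frame=None keeps the orientation; velocity is the mean speed in m/s. With force_limit (N) it stops when the force on the tool has changed by that much, and returns True; else False.
- bot.move_joints(angles): joint-space move.
- bot.grip(opening, newtons=None): opening from 0.0 (shut) to 1.0 (fully open); newtons is the grip in N (None keeps the last); returns when the fingers have stopped.
- bot.wait(seconds).
- bot.inverse_kinematics(position, orientation): joint angles nearest the present ones, or None.
- bot.get_image(name): name is "side" or "top"; returns a dict with "frame" (420x560x3 uint8, red, green, blue), "fx", "fy", "cx", "cy" (pixels), "k1" (the pictures are not rectified: a ray, as slopes to the right and down, at radius r is drawn at 1 + k1 r^2 times it, then the intrinsics apply), "extrinsics" (4x4, takes a point from world to camera coordinates). Camera axes: x right, y down, z forward; pixel columns grow to the right and rows downward; lengths in m; the calibration is good to about 2 mm. A picture is of the moment at which its call begins. There is no depth.
A pose or a line that the arm cannot do raises bot.IKError and nothing moves.
- bot.job_done(): hands the job in, once; it reports no verdict.
Readings, each from a call of its own:
- bot.current_clock(): time.
- bot.current_qpos(): joint angles.
- bot.current_joint_vel(): joint speeds.
- bot.current_joint_efforts(): joint torques, N m.
- bot.current_ee_pos(): TCP position.
- bot.current_eef_rot(): TCP orientation.
- bot.current_contact_force(): force on the tool from outside, world axes, zero at the start.
- bot.current_wrist_torque(): the same for the moment, N m.
- bot.current_width(): opening from 0.0 (shut) to 1.0 (fully open).
Only numpy, scipy, OpenCV 4.12 (cv2) and the standard library are available. Lean on these libraries where they do the work, as an engineer would, in place of code of your own. Each camera call takes 0.05 s, during which the arm holds its last target.

### The job

Lay the loose thick aluminium plate flat on top of the pile of sheet-metal blanks in the stacking stand, lined up with the pile. Nobody has measured how high the pile stands, so feel for its top with the plate and let go only once the plate rests on it: do not drop it or press hard. The plate must end up snug against both round dowels and the flat end stop, let go, and the other things on the table stay where they are.

Things in the scene. Friction and masses are not known exactly. Their poses are not given: they have to be found in the camera images.
- plate: The loose plate to be laid on the pile: plain aluminium, 60 x 100 x 12 mm (x, y, z), about 0.2 kg, with two small dark dots on its top. At the start it lies flat on the table. Origin at the centre of its underside; x is the short side (60 mm, fits between the fingers), y the long side, z up. It is the same either way round (a half turn about z makes no difference).
- stand: Stacking stand, fixed: dark steel base 110 x 160 x 10 mm (x, y, z) with a bonded pile of brass, copper and steel blanks, 60 x 100 mm, on a stiff lift. Origin at table height under the pile's centre, which is also the centre of the located plate. x points to the dowel side, y (long side) to the end stop, z up. Pile top: flat, level, 46 to 76 mm above the table (not measured). -x and -y sides open.
- dowels (a point): Point midway between the two vertical steel dowels, at table height, at x = +35 mm, y = 0 in the stand's frame; axes as the stand's. The dowels are 10 mm in diameter, at y = -36 and +36 mm from here; they touch the plate's long side at x = +30 mm in the stand's frame. Their tops are 100 mm above the table.
- end_stop (a point): Middle of the end stop's flat face, at table height, at x = 0, y = +50 mm in the stand's frame; axes as the stand's. The stop is a steel upright 18 mm wide (x), 10 mm thick (y), its top 100 mm above the table; it touches the plate's short side.
- steel_block: Bystander: grey steel bench block, 62 x 62 x 20 mm. Origin at the centre of its underside.
- pill_jar: Bystander: amber jar with white cap, 42 mm in diameter, 72 mm high. Origin at the centre of its underside.
- stone: Bystander: pale polished stone, 29 x 38 x 16 mm. Origin at the centre of its underside.
- glue_bottle: Bystander: small dark bottle with a blue pointed cap, 23 x 30 x 88 mm. Origin at the centre of its underside.

How it is judged:
By the outcome, as a careful person would: the job done as asked, in the order asked, and still so for the second after the job is handed in, with the robot touching nothing.
It also fails if it takes over 58 s, if anything falls off the work surface, if the arm or the gripper's body presses on something with over 40 N, if the wrist force passes 120 N, or if a joint passes its speed limit or range.

## Working session

There is one attempt and no reset: what is moved stays moved. The work goes in short steps, each a Python script; the robot and the scene stay as the last script left them, time stands still between calls to the robot, and variables do not carry over. Pictures are saved under pics/ and viewed, and the job is handed in when it is done.

```bash
mkdir -p pics; cat > h.py <<'E'
import numpy as np, cv2
from station import bot
def snap(name,fn):
    im=bot.get_image(name); cv2.imwrite(fn,im["frame"][:,:,::-1]); 
    np.save(fn+".npy",im,allow_pickle=True); return im
def cam(im):
    K=np.array([[im["fx"],0,im["cx"]],[0,im["fy"],im["cy"]],[0,0,1.]]); D=np.array([im["k1"],0,0,0,0.])
    return K,D,np.array(im["extrinsics"])
def proj(im,P):
    K,D,E=cam(im); p,_=cv2.projectPoints(np.float64(P).reshape(-1,3),cv2.Rodrigues(E[:3,:3])[0],E[:3,3],K,D); return p.reshape(-1,2)
def back(im,uv,z):
    K,D,E=cam(im); n=cv2.undistortPoints(np.float64(uv).reshape(-1,1,2),K,D).reshape(-1,2)
    d=np.c_[n,np.ones(len(n))]@E[:3,:3]; c=-E[:3,:3].T@E[:3,3]
    return c+d*((z-c[2])/d[:,2])[:,None]
E
python3 - <<'E'
from h import *
for n in("top","side"):
    im=snap(n,f"pics/{n}0.png"); print(n,{k:v for k,v in im.items() if k!="frame"})
print(bot.current_clock(),bot.current_eef_rot(),bot.current_width())
E
```

```text
top {'fx': 460.4683610000446, 'fy': 460.4683610000446, 'cx': 270.840097105315, 'cy': 206.8814065283383, 'k1': 0.047943112409192294, 'extrinsics': array([[-0.02325129, -0.99967956, -0.01000755, -0.01987986],
       [-0.99745943,  0.02387155, -0.0671181 ,  0.60411833],
       [ 0.06733549,  0.00842154, -0.99769485,  0.84546074],
       [ 0.        ,  0.        ,  0.        ,  1.        ]])}
side {'fx': 448.85279039674145, 'fy': 448.85279039674145, 'cx': 273.1724137246957, 'cy': 207.68597487203064, 'k1': -0.010424411546523613, 'extrinsics': array([[ 0.99744116, -0.07135889,  0.00436326, -0.58308837],
       [-0.04122961, -0.62401298, -0.78032552,  0.02430148],
       [ 0.05840589,  0.7781489 , -0.62535833,  0.93669199],
       [ 0.        ,  0.        ,  0.        ,  1.        ]])}
0.1 [ 2.62124442e+00  1.73046131e+00 -1.56570138e-03] 1.0010406332632844
```

View pics/top0.png

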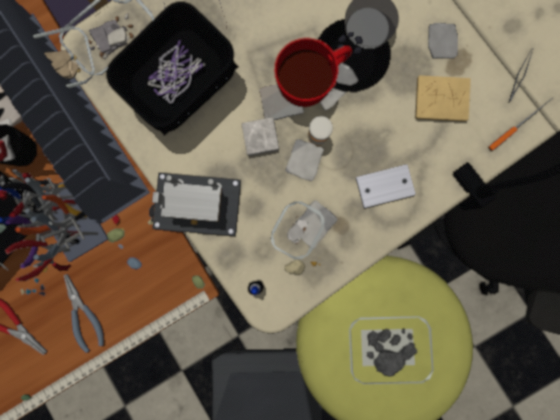

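View pics/side0.png

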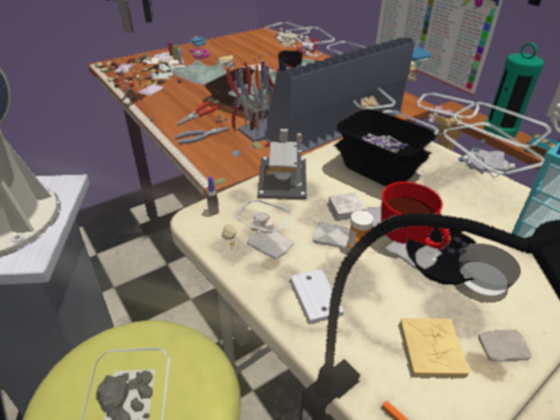

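```bash
python3 - <<'E'
from h import *
im=np.load("pics/top0.png.npy",allow_pickle=True).item(); s=np.load("pics/side0.png.npy",allow_pickle=True).item()
def crop(im,x,y,w,h,f,fn):
    cv2.imwrite(fn,cv2.resize(im["frame"][y:y+h,x:x+w,::-1],None,fx=f,fy=f,interpolation=cv2.INTER_CUBIC))
crop(im,140,160,120,90,6,"pics/c1.png"); crop(im,340,150,90,70,8,"pics/c2.png")
crop(s,240,110,90,100,6,"pics/c3.png"); crop(s,280,250,80,80,7,"pics/c4.png")
print(proj(im,[[0.246,0.575,0.229],[0,0,0]]))
E
```

```text
[[-188.98498644  479.32427886]
 [ 259.74748874  543.96872581]]
```

View pics/c1.png

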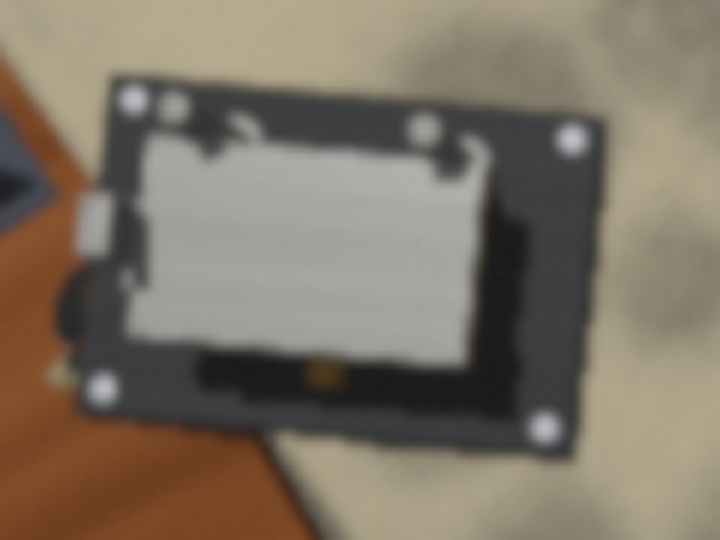

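View pics/c2.png

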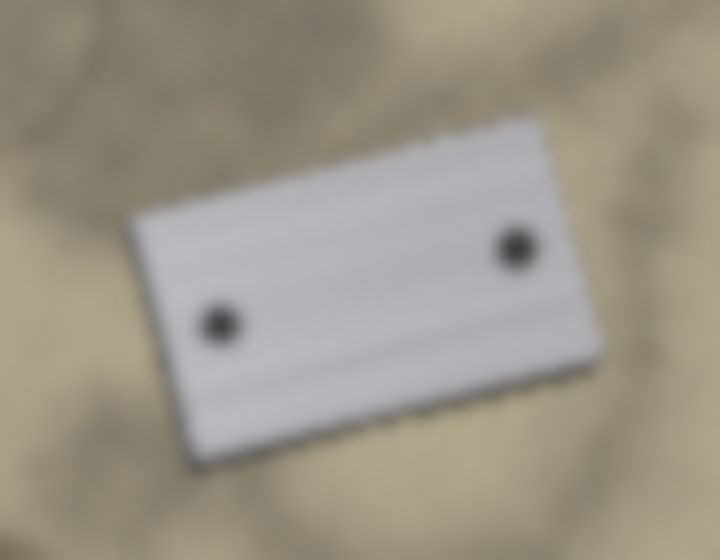

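View pics/c3.png

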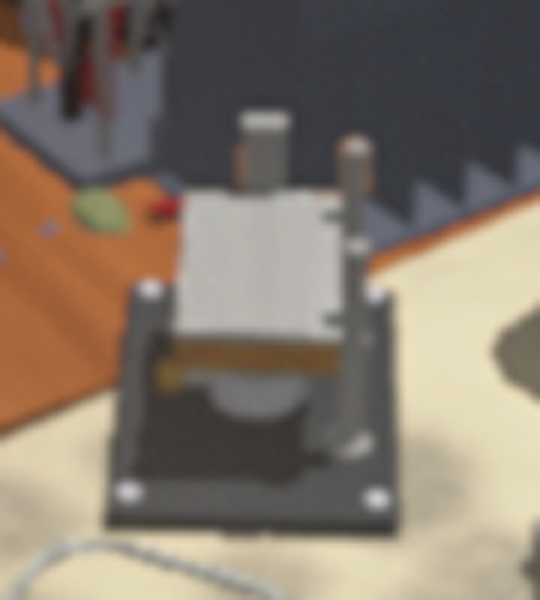

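View pics/c4.png

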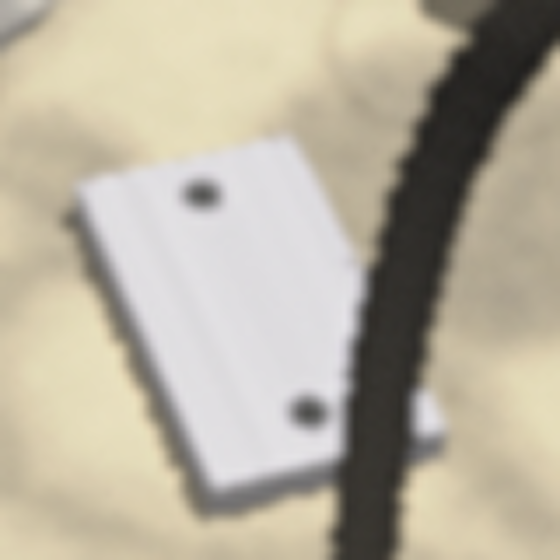

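```bash
cat > fit.py <<'E'
from h import *
from scipy.optimize import least_squares
t=np.load("pics/top0.png.npy",allow_pickle=True).item(); s=np.load("pics/side0.png.npy",allow_pickle=True).item()
U=lambda a,x,y,f:(np.array(a,float)+.5)/f-.5+[x,y]
tc=U([(112,75),(606,120),(573,458),(78,412),(173,107),(424,130),(95,223)],140,160,6)
tm=[(55,80,10),(55,-80,10),(-55,-80,10),(-55,80,10),(35,36,100),(35,-36,100),(0,55,100)]
tp=U([(146,135),(487,155),(468,365),(127,338)],140,160,6)
pm=[(30,50),(30,-50),(-30,-50),(-30,50)]
sc=U([(107,522),(397,526),(265,121),(357,146),(357,243)],240,110,6)
sm=[(-55,-80,10),(55,-80,10),(0,55,100),(35,36,100),(35,-36,100)]
sp=U([(340,190),(345,333),(175,333),(183,190)],240,110,6)
def W(p,m):
    m=np.array(m,float)/1000; c,n=np.cos(p[2]),np.sin(p[2])
    return np.c_[p[0]+c*m[:,0]-n*m[:,1],p[1]+n*m[:,0]+c*m[:,1],m[:,2]]
def res(p,split=False):
    P=[(a,b,p[3]*1000) for a,b in pm]
    r=[proj(t,W(p,tm))-tc,proj(t,W(p,P))-tp,proj(s,W(p,sm))-sc,proj(s,W(p,P))-sp]
    return r if split else np.concatenate(r).ravel()
g=back(t,tc[:4],.01); x0=[*g[:,:2].mean(0),0,.06]
f=least_squares(res,x0,loss='soft_l1',f_scale=1.); print("stand",f.x)
for r in res(f.x,True): print(np.round(r,1).tolist())
# per camera
for sel in ([0,1],[2,3]):
    q=least_squares(lambda p:np.concatenate([res(p,True)[i] for i in sel]).ravel(),f.x,loss='soft_l1'); print("cam",sel,q.x)
# plate
pc=U([(540,120),(600,355),(195,455),(135,215)],340,150,8)
dt=U([(221,324),(516,248)],340,150,8); ds=U([(202,194),(308,411)],280,250,7)
m=[(30,50,12),(30,-50,12),(-30,-50,12),(-30,50,12)]
m=[(30,-50,12),(-30,-50,12),(-30,50,12),(30,50,12)]
c=back(t,pc,.012); print("plate corners",c[:,:2].round(4).tolist(),np.linalg.norm(np.diff(c,axis=0),axis=1))
q=least_squares(lambda p:(proj(t,W(p,m))-pc).ravel(),[*c.mean(0)[:2],.2]); print("plate",q.x,q.fun.round(1))
print("dots top",back(t,dt,.012)[:,:2],"side",back(s,ds,.012)[:,:2])
sc3=U([(80,187),(290,137),(210,490)],280,250,7); print("side corners",back(s,sc3,.012)[:,:2])
d=back(t,dt,.012).mean(0)
E
python3 fit.py
```

```text
stand [ 0.6138942   0.1069546  -0.10634321  0.07192006]
[[-0.6, -0.6], [0.5, -1.2], [0.9, -0.0], [-0.7, 0.7], [0.2, 0.2], [0.3, -0.2], [0.1, 0.2]]
[[0.3, -0.3], [-0.4, 1.0], [-0.3, -0.2], [0.1, -0.4]]
[[-0.6, -1.1], [1.0, -0.6], [-0.2, -0.1], [-0.3, 0.2], [0.0, 0.6]]
[[-0.1, 0.4], [-0.7, 0.1], [-0.1, -0.5], [0.4, -0.1]]
cam [0, 1] [ 0.61375385  0.10706197 -0.10877497  0.07195755]
cam [2, 3] [ 0.6139898   0.10588693 -0.10038729  0.07253648]
plate corners [[0.6782, -0.294], [0.622, -0.3057], [0.6007, -0.21], [0.6581, -0.1979]] [0.05740567 0.09804412 0.05867389]
plate [ 0.63975645 -0.25191521  0.2113888 ] [ 0.2 -0.7  0.8  0.6 -0.4  0.4 -0.6 -0.3]
dots top [[ 0.63159247 -0.21727487]
 [ 0.64789243 -0.28718056]] side [[ 0.63192161 -0.21614758]
 [ 0.64787869 -0.2863418 ]]
side corners [[ 0.60123615 -0.21167357]
 [ 0.6572933  -0.19803788]
 [ 0.62162365 -0.30745203]]
```

```bash
python3 - <<'E'
from h import *
im=np.load("pics/top0.png.npy",allow_pickle=True).item(); s=np.load("pics/side0.png.npy",allow_pickle=True).item()
def crop(im,x,y,w,h,f,fn):
    a=cv2.resize(im["frame"][y:y+h,x:x+w,::-1],None,fx=f,fy=f,interpolation=cv2.INTER_CUBIC)
    cv2.imwrite(fn,np.clip(a.astype(float)*1.0+0,0,255)**.6*255**.4)
crop(im,400,100,160,220,2.7,"pics/d1.png"); crop(s,280,180,280,240,2.5,"pics/d2.png")
print("side cam",-s["extrinsics"][:3,:3].T@s["extrinsics"][:3,3],"top",-im["extrinsics"][:3,:3].T@im["extrinsics"][:3,3])
E
```

```text
side cam [ 0.52788995 -0.75532994  0.60727537] top [ 0.54519178 -0.04141481  0.88386015][ WARN:0@0.801] global loadsave.cpp:1063 imwrite_ Unsupported depth image for selected encoder is fallbacked to CV_8U.
```

View pics/d1.png

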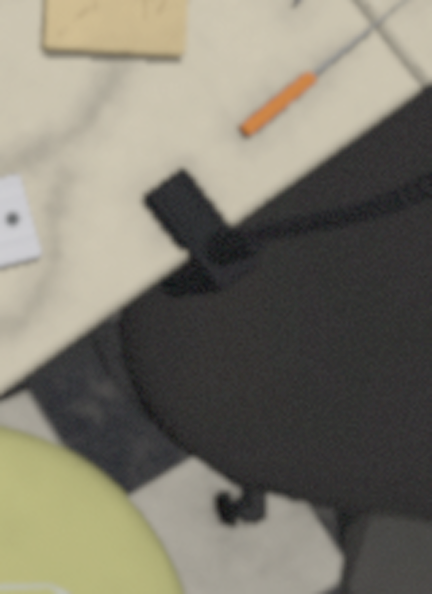

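View pics/d2.png

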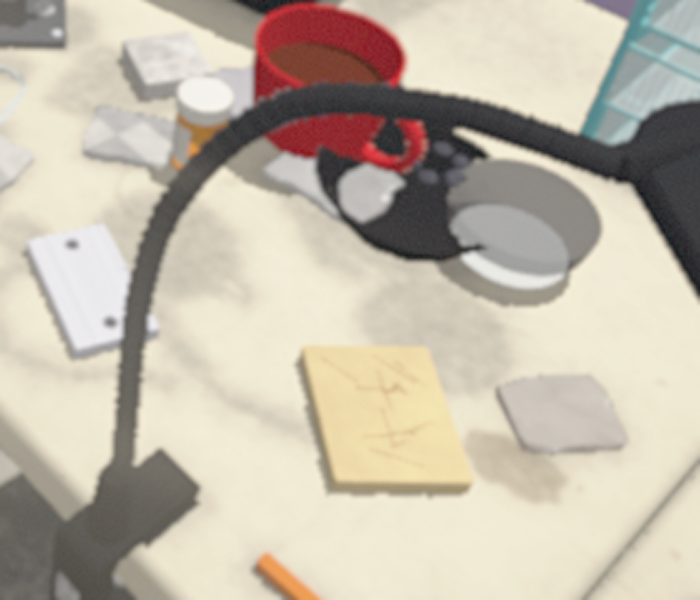

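```bash
python3 - <<'E'
from h import *
im=np.load("pics/top0.png.npy",allow_pickle=True).item(); s=np.load("pics/side0.png.npy",allow_pickle=True).item()
def crop(im,x,y,w,h,f,fn):
    a=cv2.resize(im["frame"][y:y+h,x:x+w,::-1],None,fx=f,fy=f,interpolation=cv2.INTER_CUBIC)
    cv2.imwrite(fn,(np.clip(a.astype(float),0,255)**.6*255**.4).astype(np.uint8))
crop(im,0,0,240,260,2.3,"pics/e1.png"); crop(s,200,10,240,190,3,"pics/e2.png")
E
```

```text
(no output)
```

View pics/e1.png

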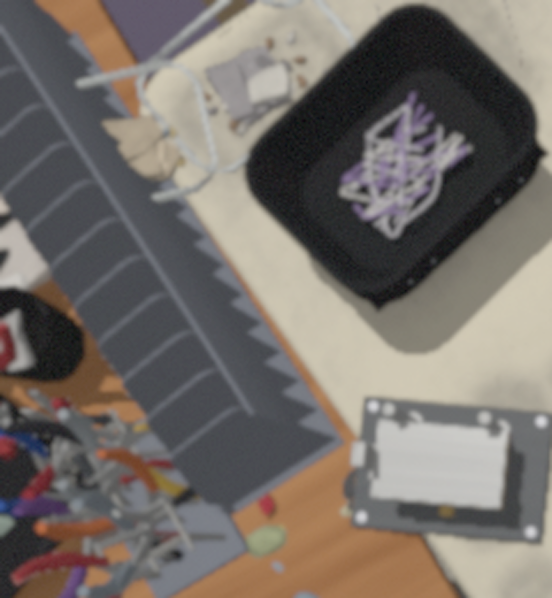

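View pics/e2.png

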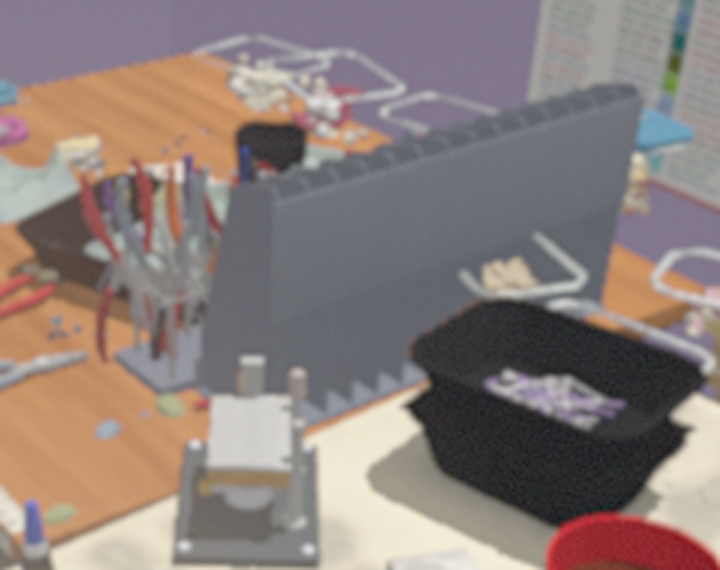

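```bash
python3 - <<'E'
from h import *
im=np.load("pics/top0.png.npy",allow_pickle=True).item(); s=np.load("pics/side0.png.npy",allow_pickle=True).item()
def tri(a,b):
    n=[cv2.undistortPoints(np.float64([[p]]),*cam(i)[:2]).reshape(2) for i,p in((im,a),(s,b))]
    X=cv2.triangulatePoints(im["extrinsics"][:3],s["extrinsics"][:3],n[0],n[1]).ravel(); X=X[:3]/X[3]
    print(X.round(3), proj(im,X)-a, proj(s,X)-b)
tri((109,179),(292,73)); tri((148,191),(305,147))
tri((234,62),(432,137)) # box right corner rim
tri((162,125),(355,140))
for z in(0,.05,.1,.15): print(z,back(im,[(163,130),(236,65)],z).round(3).tolist())
for p in [(0.64,-.252,.2),(.55,0,.25),(.614,.107,.2),(.45,.1,.2)]:
    for psi in(.219,-.107):
        x=np.array([np.cos(psi),np.sin(psi),0]);z=np.array([0,0,-1.]);R=np.c_[x,np.cross(z,x),z]
        print(p,psi,bot.inverse_kinematics(p,cv2.Rodrigues(R)[0].ravel()))
E
```

```text
[0.638 0.197 0.22 ] [[ 0.05330063 -1.17630765]] [[-0.76703081  0.06291421]]
[0.657 0.191 0.034] [[  0.80096919 -10.57256205]] [[-7.8471973   0.29033598]]
[0.869 0.01  0.152] [[  5.10188117 -23.04795491]] [[-17.55545237   2.8665866 ]]
[0.771 0.155 0.069] [[  1.25044066 -10.41760295]] [[-7.70575811  0.86433103]]
0 [[0.76, 0.172, 0.0], [0.885, 0.028, 0.0]]
0.05 [[0.747, 0.16, 0.05], [0.865, 0.024, 0.05]]
0.1 [[0.735, 0.148, 0.1], [0.846, 0.02, 0.1]]
0.15 [[0.723, 0.136, 0.15], [0.827, 0.016, 0.15]]
(0.64, -0.252, 0.2) 0.219 [-0.37728765  0.47474645  1.51348651  0.          1.15335969 -0.59628765]
(0.64, -0.252, 0.2) -0.107 [-3.77287649e-01  4.74746446e-01  1.51348651e+00 -4.44089210e-16
  1.15335969e+00 -2.70287649e-01]
(0.55, 0, 0.25) 0.219 [-0.00272728  0.2158095   1.77160369  0.          1.15417947 -0.22172728]
(0.55, 0, 0.25) -0.107 [-2.72727611e-03  2.15809497e-01  1.77160369e+00 -4.44089210e-16
  1.15417947e+00  1.04272724e-01]
(0.614, 0.107, 0.2) 0.219 [ 0.17012773  0.3776483   1.66472303  0.          1.09922133 -0.04887227]
(0.614, 0.107, 0.2) -0.107 [ 1.70127730e-01  3.77648299e-01  1.66472303e+00 -4.44089210e-16
  1.09922133e+00  2.77127730e-01]
(0.45, 0.1, 0.2) 0.219 [ 0.21541498  0.12908035  2.00131895  0.          1.01119335 -0.00358502]
(0.45, 0.1, 0.2) -0.107 [ 2.15414983e-01  1.29080351e-01  2.00131895e+00 -4.44089210e-16
  1.01119335e+00  3.22414983e-01]
```

```bash
cat >> h.py <<'E'
def down(psi):
    x=np.array([np.cos(psi),np.sin(psi),0]);z=np.array([0,0,-1.]); return cv2.Rodrigues(np.c_[x,np.cross(z,x),z])[0].ravel()
def st(m=""): print(m,round(bot.current_clock(),2),np.round(bot.current_ee_pos(),4),"F",np.round(bot.current_contact_force(),2),"T",np.round(bot.current_wrist_torque(),2),"w",round(bot.current_width()*92,2),flush=True)
E
python3 - <<'E'
from h import *
bot.reach((.45,0.0,.24),down(.219)); st("mid")
bot.reach((.6397,-.252,.12),down(.219)); st("above")
snap("top","pics/top1.png"); snap("side","pics/side1.png")
E
```

```text
mid 2.28 [0.4502 0.0006 0.24  ] F [-0.85  0.14 -0.29] T [ 0.    0.02 -0.04] w 92.23
above 3.56 [ 0.6397 -0.251   0.1207] F [1.03 0.55 0.56] T [-0.02  0.11  0.02] w 91.84
```

View pics/side1.png

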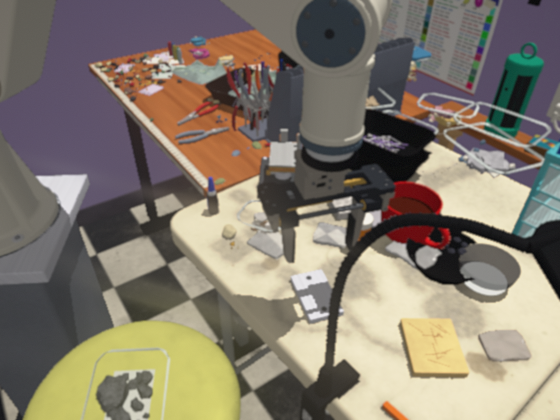

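View pics/top1.png

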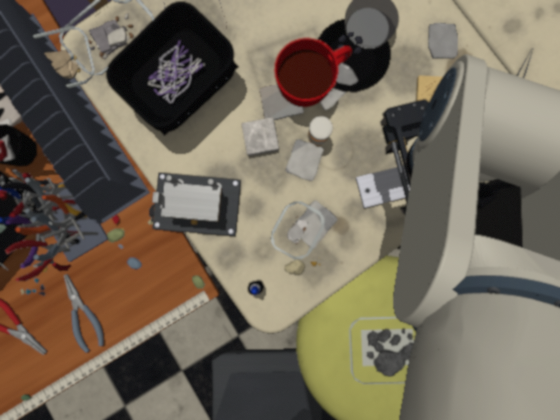

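```bash
python3 - <<'E'
from h import *
p=(.6397,-.252)
print(bot.servo_line((*p,.017),velocity=.07,force_limit=12)); st("at")
bot.grip(0.6,25); st("near")
bot.grip(0.0,25); st("grip")
bot.servo_line((*p,.06),velocity=.08); st("lift")
snap("side","pics/side2.png")
bot.servo_line((*p,.19),velocity=.15); st("lift")
snap("side","pics/side3.png")
E
python3 - <<'E'
import cv2,numpy as np
a=cv2.imread("pics/side2.png")[150:350,220:440];b=cv2.imread("pics/side3.png")[90:290,220:440]
cv2.imwrite("pics/f.png",cv2.resize(np.hstack([a,b]),None,fx=1.8,fy=1.8,interpolation=2))
E
```

```text
False
at 5.28 [ 0.64   -0.2521  0.0175] F [-0.09  0.38 -0.02] T [-0.07  0.04 -0.01] w 92.27
near 5.87 [ 0.6397 -0.252   0.0171] F [-0.22 -0.69  0.84] T [-0.    0.08  0.01] w 59.8
grip 6.08 [ 0.6397 -0.252   0.0171] F [-0.8   0.58  1.42] T [-0.07  0.11 -0.  ] w 59.79
lift 6.78 [ 0.6396 -0.252   0.0602] F [-1.27 -0.34 -1.72] T [-0.08  0.04 -0.01] w 59.42
lift 7.84 [ 0.639  -0.2518  0.1889] F [-0.19  0.39 -1.92] T [-0.08  0.04 -0.02] w 59.45
```

View pics/f.png

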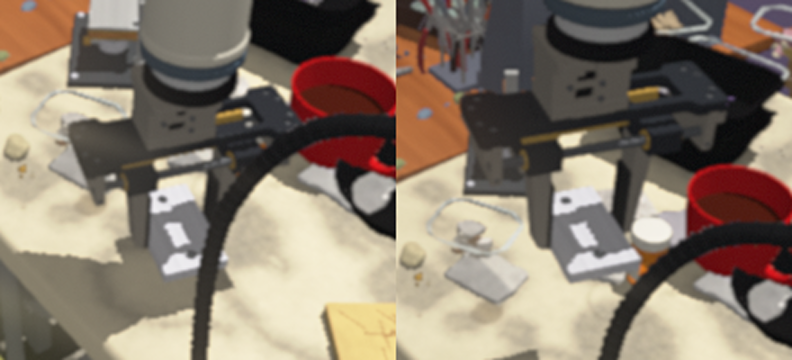

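```bash
cat >> h.py <<'E'
S=np.array([.6139,.1069]); YAW=-.106
def sf(x,y,z): # stand frame mm -> world TCP
    c,n=np.cos(YAW),np.sin(YAW); return np.array([S[0]+(c*x-n*y)/1000,S[1]+(n*x+c*y)/1000,z])
def tosf(p):
    c,n=np.cos(YAW),np.sin(YAW); d=(np.array(p)[:2]-S)*1000; return np.array([c*d[0]+n*d[1],-n*d[0]+c*d[1],p[2]*1000])
E
python3 - <<'E'
from h import *
bot.reach(sf(-7,-8,.19),down(YAW)); st("over")
bot.servo_line(sf(-7,-8,.107),velocity=.08); st("low"); bot.wait(.3); st()
snap("side","pics/side4.png"); snap("top","pics/top4.png")
a=cv2.imread("pics/side4.png")[60:260,180:400];b=cv2.imread("pics/top4.png")[120:320,100:320]
cv2.imwrite("pics/g.png",cv2.resize(np.hstack([a,b]),None,fx=1.8,fy=1.8,interpolation=2))
E
```

```text
over 9.22 [0.6064 0.0989 0.1899] F [-0.33  0.53 -1.34] T [-0.04  0.08  0.01] w 59.9
low 10.41 [0.6065 0.0998 0.1076] F [ 0.07 -0.36 -2.46] T [-0.03  0.13 -0.03] w 59.69
 10.71 [0.6063 0.0997 0.1073] F [ 0.28  0.63 -1.43] T [-0.06  0.06 -0.04] w 59.77
```

View pics/g.png

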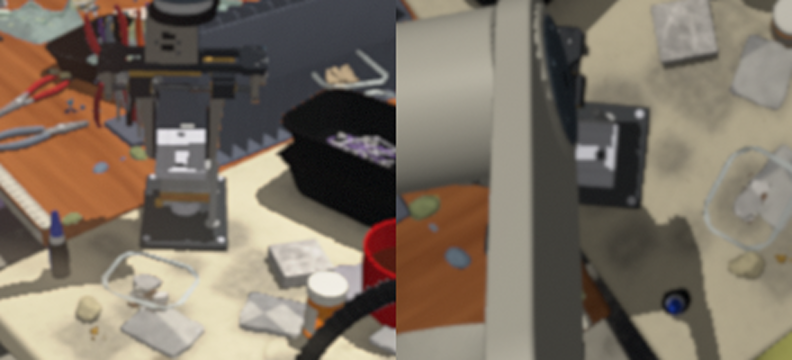

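```bash
python3 - <<'E'
from h import *
r=bot.servo_line(sf(-7,-8,.062),velocity=.012,force_limit=5); st(("contact",r)); bot.wait(.2)
z=np.mean([bot.current_ee_pos()[2] for _ in range(5)]); st(z)
snap("side","pics/side5.png")
E
```

```text
('contact', True) 12.65 [0.6061 0.0997 0.0874] F [-0.79  0.15  5.32] T [-0.09  0.17  0.02] w 59.56
0.08739890698631382 12.85 [0.6061 0.0997 0.0874] F [-0.24 -0.46  5.38] T [-0.05  0.08 -0.07] w 59.71
```

```bash
python3 - <<'E'
from h import *
bot.servo_line(sf(-7,-8,.0882),velocity=.01); bot.wait(.1); st("up")
r=bot.servo_line(sf(6,-8,.0882),velocity=.012,force_limit=7); bot.wait(.15); st(("x",r)); p=bot.current_ee_pos(); q=tosf(p); print(q)
if r:
    r=bot.servo_line(sf(q[0]-.3,8,.0882),velocity=.012,force_limit=7); bot.wait(.15); st(("y",r)); print(tosf(bot.current_ee_pos()))
E
```

```text
up 13.33 [0.6059 0.0997 0.0879] F [ 0.82 -0.16 -1.02] T [-0.09  0.08 -0.02] w 59.47
('x', True) 14.18 [0.6124 0.099  0.0875] F [ 0.58 -0.06  4.01] T [-0.05 -0.01 -0.07] w 59.85
[-0.67103264 -8.0639199  87.49778427]
('y', True) 15.19 [0.6128 0.1081 0.0876] F [-1.03 -1.29  4.6 ] T [-0.07  0.03 -0.01] w 59.65
[-1.26043625  1.10728751 87.55518598]
```

```bash
cat >> h.py <<'E'
def F(n=8): return np.mean([bot.current_contact_force() for _ in range(n)],axis=0).round(2)
def FS():
    f=F(); c,n=np.cos(YAW),np.sin(YAW); return np.round([c*f[0]+n*f[1],-n*f[0]+c*f[1],f[2]],2)
E
python3 - <<'E'
from h import *
q=tosf(bot.current_ee_pos())
bot.servo_line(sf(-2,q[1]-1.5,.0893),velocity=.02); bot.wait(.2); print(tosf(bot.current_ee_pos()),FS())
r=bot.servo_line(sf(6,q[1]-1.5,.0893),velocity=.01,force_limit=8); print(r,tosf(bot.current_ee_pos()),FS()); bot.wait(.1); print(tosf(bot.current_ee_pos()),FS())
q2=tosf(bot.current_ee_pos())
r=bot.servo_line(sf(q2[0],8,.0893),velocity=.01,force_limit=8); print(r,tosf(bot.current_ee_pos()),FS()); bot.wait(.1); print(tosf(bot.current_ee_pos()),FS()); st()
snap("side","pics/side6.png"); snap("top","pics/top6.png")
E
python3 - <<'E'
import cv2,numpy as np
a=cv2.imread("pics/side6.png")[90:220,210:340];b=cv2.imread("pics/top6.png")[130:260,140:270]
cv2.imwrite("pics/i.png",cv2.resize(np.hstack([a,b]),None,fx=3,fy=3,interpolation=2))
E
```

```text
[-2.2270741  -0.40856308 89.00675088] [-0.89 -0.28 -1.46]
True [-0.7653664  -0.54260695 88.32364038] [-0.34 -0.12 -1.65]
[-1.09917624 -0.61752332 87.98449893] [ 0.17 -0.59 -1.42]
True [-1.61052762  1.13600632 87.82225093] [ 1.28 -0.96  0.21]
[-1.63091365  1.16326045 87.76421466] [ 0.36 -0.99  3.81]
 16.77 [0.6124 0.1082 0.0878] F [ 0.25 -1.02  3.81] T [-0.23 -0.13 -0.01] w 59.46
```

View pics/i.png

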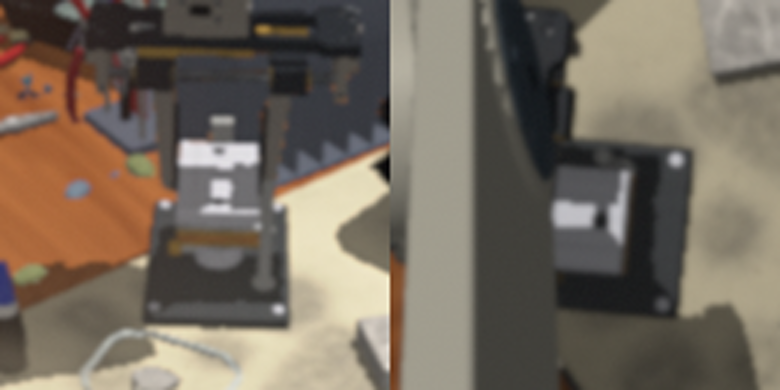

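```bash
python3 - <<'E'
from h import *
bot.servo_line(sf(-.5,1.4,.0885),velocity=.02); bot.wait(.2); print(tosf(bot.current_ee_pos()),FS())
r=bot.servo_line(sf(-.5,1.4,.080),velocity=.008,force_limit=4); print(r,tosf(bot.current_ee_pos()),FS()); bot.wait(.2); print(tosf(bot.current_ee_pos()),FS()); st()
E
```

```text
[-0.80648814  1.22299517 88.26555   ] [-0.21 -1.93 -2.37]
True [-0.68159379  1.15269817 87.79201525] [ 0.46 -0.08  5.68]
[-0.71429603  1.11056771 87.76012725] [-1.   -1.02  5.39]
 17.87 [0.6133 0.1081 0.0878] F [-1.1  -0.91  5.39] T [ 0.03 -0.07  0.03] w 59.83
```

```bash
python3 - <<'E'
from h import *
bot.grip(0.74,10); bot.wait(.2); st("open"); print(tosf(bot.current_ee_pos()),FS())
q=tosf(bot.current_ee_pos()); z=.0878
r=bot.servo_line(sf(q[0]+9,q[1],z),velocity=.012,force_limit=6); print(r,tosf(bot.current_ee_pos()),FS(),"w",bot.current_width()*92); bot.wait(.1); print(tosf(bot.current_ee_pos()),FS())
q=tosf(bot.current_ee_pos())
bot.servo_line(sf(-.7,q[1],z),velocity=.03); bot.wait(.1); print(tosf(bot.current_ee_pos()),FS())
bot.grip(.95); st()
bot.servo_line(sf(-.7,1.1,.15),velocity=.1); st()
bot.reach(sf(-0.7,-120,.16),down(YAW)); bot.grip(0.0,10); st()
snap("side","pics/side7.png"); snap("top","pics/top7.png")
E
python3 - <<'E'
import cv2,numpy as np
a=cv2.imread("pics/side7.png")[90:220,210:340];b=cv2.imread("pics/top7.png")[130:260,140:270]
cv2.imwrite("pics/j.png",cv2.resize(np.hstack([a,b]),None,fx=3,fy=3,interpolation=2))
E
```

```text
open 18.4 [0.6121 0.1076 0.0867] F [-0.51 -0.12  0.05] T [-0.08  0.09  0.01] w 68.16
[-1.81607101  0.46928386 86.70529822] [-0.49 -0.17  0.05]
True [ 3.67549346  0.54881894 86.84559459] [ 0.41 -0.15 -0.92] w 68.3588691689115
[ 3.48562656  0.46058632 86.61457207] [ 0.88  0.55 -0.41]
[-0.7070732   0.46924044 87.84415127] [-0.89 -0.39 -0.48]
 19.95 [0.6132 0.1074 0.0878] F [0.36 0.22 0.56] T [-0.11  0.07  0.01] w 87.51
 20.73 [0.613  0.108  0.1496] F [ 0.84 -0.04 -1.19] T [-0.03  0.07  0.  ] w 87.67
 22.57 [ 0.6005 -0.0124  0.16  ] F [-0.03 -0.96  0.11] T [-0.07  0.09 -0.01] w 0.6
```

View pics/j.png

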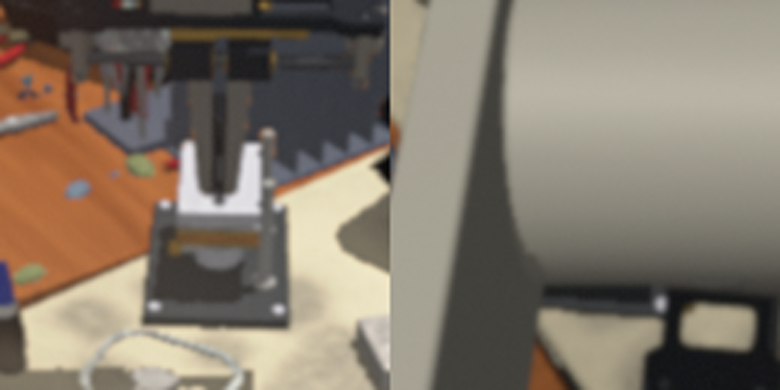

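View pics/side7.png

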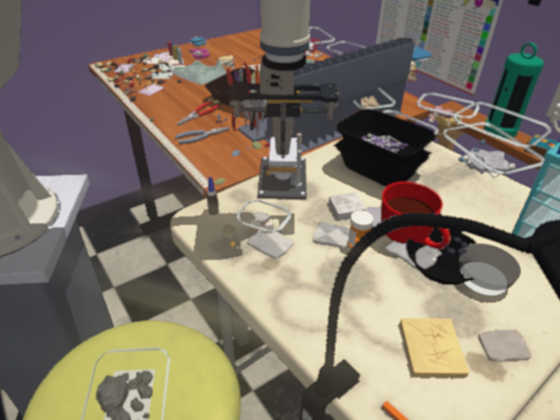

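```bash
python3 - <<'E'
from h import *
bot.servo_line(sf(0,-85,.12),velocity=.08); 
bot.servo_line(sf(0,-85,.088),velocity=.06,force_limit=8); bot.wait(.1); print(tosf(bot.current_ee_pos()),FS())
r=bot.servo_line(sf(0,-50,.088),velocity=.012,force_limit=5); print(r,tosf(bot.current_ee_pos()),FS()); bot.wait(.1); print(tosf(bot.current_ee_pos()),FS())
st()
snap("side","pics/side8.png")
a=cv2.imread("pics/side8.png")[60:220,190:350]
cv2.imwrite("pics/k.png",cv2.resize(a,None,fx=3.5,fy=3.5,interpolation=2))
E
```

```text
[  0.30918019 -84.92910937  88.29946686] [ 0.39 -0.14  0.56]
True [ -0.18122043 -59.54340323  87.73084518] [ 0.61 -0.84  0.74]
[ -0.39316389 -59.54027027  87.49473346] [ 0.62 -0.82  0.14]
 26.32 [0.6072 0.0477 0.0875] F [ 0.53 -0.88  0.14] T [-0.32 -0.01 -0.05] w 0.45
```

View pics/k.png

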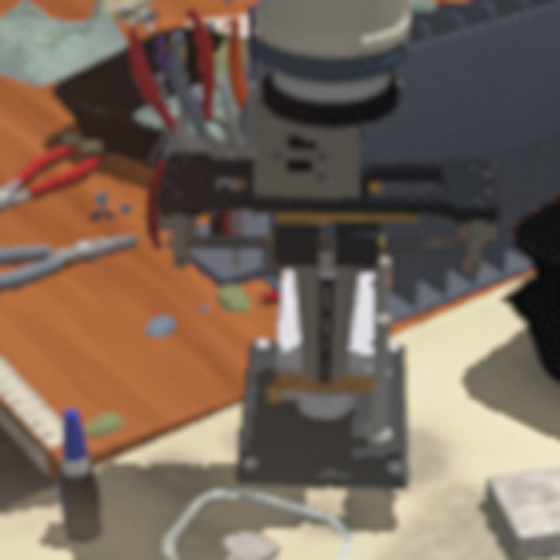

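```bash
python3 - <<'E'
from h import *
bot.servo_line(sf(-.3,-66,.088),velocity=.03); bot.servo_line(sf(-.3,-80,.13),velocity=.1)
bot.servo_line(sf(-1,0,.15),velocity=.12); bot.grip(.9); st()
bot.servo_line(sf(-1,0,.090),velocity=.07,force_limit=8); bot.wait(.1); print(tosf(bot.current_ee_pos()),FS(),bot.current_width()*92)
r=bot.servo_line(sf(16,0,.090),velocity=.015,force_limit=5); print(r,tosf(bot.current_ee_pos()),FS(),bot.current_width()*92)
bot.servo_line(sf(0,0,.090),velocity=.04); bot.wait(.1);print(tosf(bot.current_ee_pos()),FS())
bot.servo_line(sf(0,0,.17),velocity=.12)
bot.reach(sf(-180,-60,.25),down(YAW)); st()
bot.reach((.3,-.25,.3),down(YAW)); st()
snap("side","pics/side9.png"); t=snap("top","pics/top9.png")
a=cv2.imread("pics/side9.png")[100:210,235:335];b=cv2.imread("pics/top9.png")[150:260,140:260]
cv2.imwrite("pics/l.png",cv2.resize(np.hstack([a,b]),None,fx=3.6,fy=3.6,interpolation=2))
E
```

```text
29.43 [0.6129 0.107  0.15  ] F [ 0.59 -0.3  -0.3 ] T [-0.08  0.09  0.02] w 83.01
[-0.6011072   0.13505018 90.56601879] [-0.19 -0.12  0.28] 82.74742048745765
True [10.94136559 -0.12983022 89.36743102] [-0.28 -0.06  0.8 ] 82.72641551321786
[4.67089699e-02 2.64683981e-02 9.00726015e+01] [-0.57 -0.97  1.09]
 33.52 [0.4296 0.0665 0.2499] F [-0.43  0.26 -0.44] T [-0.07  0.04  0.03] w 82.75
 34.83 [ 0.3006 -0.2497  0.2997] F [-0.4   0.21  1.48] T [-0.04  0.07  0.03] w 82.87
```

View pics/l.png

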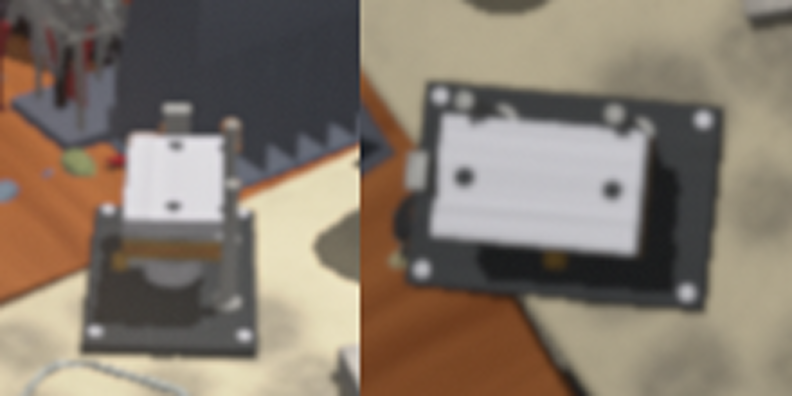

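View pics/top9.png

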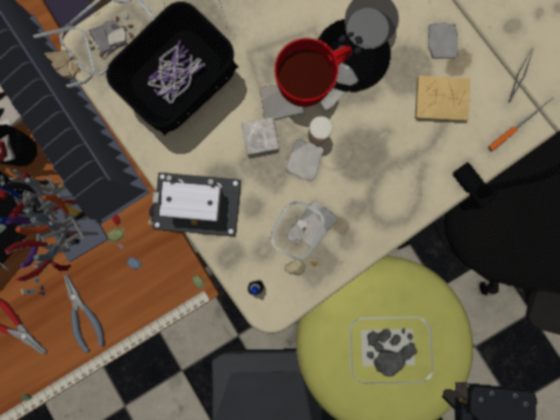

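```bash
python3 - <<'E'
from h import *
t=np.load("pics/top9.png.npy",allow_pickle=True).item(); s=np.load("pics/side9.png.npy",allow_pickle=True).item()
def dot(im,g):
    fr=im["frame"].astype(float).mean(2); u,v=map(int,np.round(g)); w=fr[v-4:v+5,u-4:u+5]; w=np.clip(np.percentile(w,75)-15-w,0,None)
    y,x=np.mgrid[v-4:v+5,u-4:u+5]; return (x*w).sum()/w.sum(),(y*w).sum()/w.sum()
d=np.array([dot(t,(168.9,199)),dot(t,(210,202.5))]); e=np.array([dot(s,(235+175/3.6,100+146/3.6)),dot(s,(235+173/3.6,100+206/3.6))])
for n,im,q in(("top",t,d),("side",s,e)):
    P=back(im,q,.0824); print(n,q.round(1).tolist(),[tosf(p).round(2).tolist() for p in P],"yaw",np.arctan2(*(P[0]-P[1])[[1,0]])-np.pi/2-YAW)
g=cv2.absdiff(t["frame"],np.load("pics/top0.png.npy",allow_pickle=True).item()["frame"]).max(2)
n,l,S_,c=cv2.connectedComponentsWithStats((g>40).astype(np.uint8)); print([S_[i].tolist() for i in range(1,n) if S_[i][4]>15])
E
```

```text
top [[168.5, 198.7], [209.6, 202.4]] [[0.04, 36.98, 82.4], [-0.48, -35.02, 82.4]] yaw -0.007134285667323423
side [[283.8, 138.3], [282.8, 158.5]] [[1.0, 46.15, 82.4], [0.26, -40.65, 82.4]] yaw -0.008480257959464152
[[357, 166, 57, 41, 1352], [402, 179, 5, 5, 22], [159, 181, 56, 37, 588], [187, 184, 9, 2, 16], [212, 186, 6, 6, 28], [390, 196, 23, 6, 34], [442, 382, 95, 38, 2421]]
```

```bash
python3 - <<'E'
from h import *
print(bot.current_clock()); bot.job_done()
E
```

```text
34.925
the job is handed in; nothing more can be done
```

The plate is lying flat on the pile and let go, and I handed the job in at 34.9 s of the 58 s allowed.

**How it was placed:** I gripped the plate across its short side and lowered it beside the dowels until I felt the pile top at about 70.5 mm. The cameras had given 72 mm, and the pressing force was about 7 N. I felt for the dowels and the end stop with the plate, set it down again on contact and opened the gripper. I then nudged it against the dowels, against the end stop, and against the dowels again. Each nudge ended on a 5–6 N force stop.

**Last checks:**
- **Position:** in the top camera, the plate's centre is within about 0.2 mm across and 1 mm along of my estimate of the stand's position. It is about 0.4° off my combined estimate of the stand's angle, or 0.2° off the top camera's own. All of this is within the calibration error.
- **Contacts:** where the fingers met the plate agrees with it being up against the dowels and the stop to about 0.5 mm.
- **Other things on the table:** comparing the top picture before and after shows changes only at the plate's old place, the stand and the arm.

**What disagreed or wasn't checked:**
- The side camera's dot measurement came out wrong (87 mm apart instead of 72 mm), so I did not use it.
- I did not feel for the end stop again after the last nudge against the dowels. A gap of a few tenths of a millimetre there is possible, too small to see in the pictures.

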